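# Spin the mincer's ring nut two turns loose

## Task

The mincer is to be taken apart for washing: loosen the knurled ring nut on the end of its barrel by two full turns, rolling it round with strokes of a fingertip across its rim. Stop there, before two and a half turns, so that the ring still sits on its thread, and do not grip the ring between the fingers. Leave the dish under it and everything else on the worktop where it is, and take the hand away.

Things in the scene. Friction and masses are not known exactly. Their poses are not given: they have to be found in the camera images.
- ring (a joint): turn of the mincer's ring nut, rad: 0 hand-tight, growing as it unscrews (right-hand thread: anticlockwise as seen facing its open front), 6.28 a turn; starts a little above 0, thread ends near 19. Light steady friction, about 1.5 N at the rim; it stays where left and does not coast. Each turn brings it 4 mm outwards along its axis.
- ring_mid (a point): centre of the ring nut, 150 mm above the worktop. Dark steel nut, axis level, 26 mm wide along the axis, 74.6 mm diameter over 36 fine axial ribs (1.8 mm high) round its rim. The point's -x points out of the open front along the axis, +z is up; it moves out with the ring but does not turn. To unscrew, the top of the rim travels towards the point's +y.
- ring_top (a point): highest point of the ring nut's rim, midway along its width, 187 mm above the worktop; axes as at ring_mid; moves out with the ring but does not turn with it. A red index mark on the rim and front face lies here, in line with a red pip on the barrel, when the ring is tight, and comes round once a turn.
- mincer: electric mincer, fixed. White housing 235 x 145 mm, 214 mm tall, handle on top to 246 mm; origin under the middle of the base; aluminium barrel (58 mm thick) points to its -x from the housing's face at x = -93 mm to the ring nut, centred at x = -213 mm when tight. A feed neck rises from the barrel at x = -140 mm to 221 mm above the worktop, flange 62 mm wide.
- catch_dish: shallow open stainless dish, 200 x 140 x 22 mm high, on the worktop under the mincer's mouth; origin: centre of its underside. Loose bystander, leave it alone.
- hopper_tray: the mincer's removed aluminium feed tray, 230 x 160 x 32 mm high, lying on the worktop; origin: centre of its underside. Loose bystander.
- pusher: the mincer's white plastic food pusher, standing upright, 43 mm shaft, 64 mm flange, 156 mm tall; origin: centre of its underside. Loose bystander.
- spare_plate: spare steel hole plate, a disc of 54 mm diameter, 7 mm thick, lying flat; origin: centre of its underside. Loose bystander.
- soap: white pump soap bottle with green band, 66 mm diameter, 184 mm tall, its spout reaching 43 mm from its axis; origin: centre of its underside. Loose bystander.
- measures: small steel cup (80 mm rim, 55 mm tall) with measuring spoons standing in it up to 130 mm, one thing; origin: centre of its underside. Loose bystander.
- bowl: stainless mixing bowl, 170 mm rim, 75 mm tall; origin: centre of its underside. Loose bystander.
- beater: white hand-held electric mixer, 190 x 75 mm, 150 mm tall over its handle; origin: centre of its underside. Loose bystander.

How it is judged:
By the outcome, as a careful person would: the job done as asked, in the order asked, and still so for the second after the job is handed in, with the robot touching nothing.
It also fails if it takes over 67 s, if anything falls off the work surface, if the arm or the gripper's body presses on something with over 40 N, if the wrist force passes 120 N, or if a joint passes its speed limit or range.

## Robot

A 6-joint arm with a two-finger parallel gripper is mounted at the origin on the work surface. World frame = base frame: x ahead of the robot, y to its left, z up, the work surface at z = 0. Lengths are in m, angles in rad, forces in N, time in s.
With the tool pointing down it reaches from about 0.25 to 0.775 m from the base axis. Payload 4 kg.
Tool frame: the origin (TCP) lies midway between the tips of the shut fingers; the grasp point (between the pads) lies grip_point_offset behind it (grip_point_offset is the distance from the TCP to the grasp point, in m); z points along the fingers, y is the line along which they close (so a half turn about z gives the same grasp; the last joint's range is limited). The gripper opens to 94 mm and grips with 3 to 60 N. Pads are 16 mm wide; open, the fingers measure 119 mm over their backs; the gripper's body (75 mm by 177 mm) begins 78 mm behind the grasp point.
Start: joints at [1.001, 0.087, 1.371, -0, 1.684, -0.103], TCP at [0.248, 0.491, 0.206] pointing down, gripper open.
Joint ranges: [-3.1, 3.1], [-0.76, 2.03], [0.27, 2.55], [-1.08, 4.22], [0.17, 2.65], [-2.57, 2.57]. Speed limits (rad/s): [2.79, 2.79, 3.14, 3.14, 3.14, 3.14].

## Interface

Orientations are given as [roll, pitch, yaw] about the fixed x, y, z axes, in that order (R = Rz(yaw) Ry(pitch) Rx(roll)).
In Python, from bench import * gives the robot as it stands. The module is installed in compiled form; this text tells all that it offers.
- The arm moves only by the tool apply_moves, never from a script. Its argument "commands" is a list of rows, each a list of 7 numbers: the turn, a rotation vector about the world's x, y, z in rad, then the shift along the world's x, y, z in m, then the opening in per cent of the stroke, from 0 (shut) to 100 (fully open). In form: [[ax, ay, az, x, y, z, jaw], ...]. A call has exactly 5 rows; each row is the pose to reach, as a shift and turn from the pose commanded when the call began; what a row does not reach only later rows make up. A row lasts 1/10 s, in which the tool goes at most 50 mm and 8.59 degrees, less where a joint would pass 70% of its speed; a pose out of reach is approached as far as the arm can. A call with a gripper value outside its range is refused whole. The fingers move at their own pace and stop on an object; the grip force is fixed at half the most. Time passes only in rows, so rows that repeat a pose let the fingers close, or fill a call up. It gives the time, the measured TCP pose, the force, the opening and the grip force at its end, in the units of the state.
- get_obs(): the state, without advancing time (a new reading comes with each control period).
- snapshot(name): name is "side" or "top" or "wrist"; returns a dict with "pixels" (400x640x3 uint8, red, green, blue), "vertical_fov" (degrees; the focal length in pixels is half the picture's height over the tangent of half this angle, whatever the lens; pixels are square), "cx", "cy" (the principal point, pixels), "rvec" (rotation vector, rad) and "tvec" (3), from world to camera coordinates, as OpenCV has them. Camera axes: x right, y down, z forward; pixel columns grow to the right and rows downward; lengths in m; the calibration is good to about 2 mm. A picture is of the moment at which its call begins. There is no depth.
- close_job(): hands the job in; it is judged then, once.
Trained networks look in the newest picture that a camera, given by its name, has taken for a name from the list of things; names that differ only in an ending like _2 or _b are one class to them, and where a whole thing is asked for, a point or a joint stands for the part that bears it (a point fixed in the world has none). Each returns a list of dicts, best first, with "score" (0 to 1); they miss things now and then, are a little off and sometimes report something else, mostly with a low value. They report only what shows in the picture. A call takes as long as a camera call.
- masks_of(camera, query): "mask" (400x640 bool, what is visible of it) and "extent" ([left, top, right, bottom] in pixels, round what is visible of it).
- place_of(camera, query): "pixel" ([column, row] in pixels: a listed point, or the origin of a listed thing).
The state is a dict: "time": time; "joint_positions": joint angles; "qvel": joint speeds; "joint_torque": joint torques, N m; "tool_pos": TCP position; "ee_rot": TCP orientation; "wrist_force": force on the tool from outside, world axes, zero at the start; "wrist_torque": the same for the moment, N m; "width": finger opening in m; "finger_force": force on a finger pad.
Only numpy, scipy, OpenCV 4.12 (cv2) and the standard library are available. Lean on these libraries where they do the work, as an engineer would, in place of code of your own. Each camera call takes 0.05 s, during which the arm holds its last target. There are 200 camera calls.

## Working session

There is one attempt and no reset: what is moved stays moved. The work goes in short steps, Python scripts to look and compute and a tool call to move; the robot and the scene stay as the last step left them, time stands still between calls to the robot, and variables do not carry over. Pictures are saved under pics/ and viewed, at most 10 in all, crops included, and the job is handed in when it is done.

Besides the shell and the picture viewer there is one more tool, called after "Call:" by a JSON object that holds its "api" and its "payload". apply_moves: Moves the arm, as the interface text tells. Its arguments: {"type":"object","properties":{"commands":{"type":"array"}},"required":["commands"]}

```bash
mkdir -p pics
cat > h.py <<'E'
from bench import *
import numpy as np, cv2
def cam(n):
    s=snapshot(n); f=200/np.tan(np.radians(s["vertical_fov"])/2)
    K=np.array([[f,0,s["cx"]],[0,f,s["cy"]],[0,0,1]]); R=cv2.Rodrigues(np.array(s["rvec"],float))[0]
    return s,K,R,np.array(s["tvec"],float).ravel()
def ray(c,p):
    s,K,R,t=c; d=R.T@np.linalg.solve(K,[p[0],p[1],1]); return -R.T@t,d
def atz(c,p,z):
    o,d=ray(c,p); return o+d*(z-o[2])/d[2]
def tri(l):
    A=np.zeros((3,3));b=np.zeros(3)
    for c,p in l:
        o,d=ray(c,p); d=d/np.linalg.norm(d); M=np.eye(3)-np.outer(d,d); A+=M;b+=M@o
    return np.linalg.solve(A,b)
def proj(c,P):
    s,K,R,t=c; q=K@(R@np.array(P)+t); return q[:2]/q[2]
E
python3 - <<'E'
from h import *
np.set_printoptions(precision=3,suppress=True)
C={}
for n in("side","top"):
    C[n]=cam(n); cv2.imwrite(f"pics/{n}0.png",C[n][0]["pixels"][:,:,::-1])
    print(n,"campos",-C[n][2].T@C[n][3])
H=dict(ring_mid=.15,ring_top=.187,mincer=0,catch_dish=0,hopper_tray=0,pusher=0,soap=0,measures=0,bowl=0,beater=0,spare_plate=0)
for q,z in H.items():
    ps=[]
    for n in C:
        r=place_of(n,q)
        if r: ps.append((C[n],r[0]["pixel"])); print(q,n,np.array(r[0]["pixel"]),round(r[0]["score"],2),atz(*ps[-1],z))
    if len(ps)==2: print("   tri",tri(ps))
o=get_obs();print(o["time"],o["tool_pos"],o["ee_rot"],o["width"])
E
```

```text
side campos [-0.086 -0.121  0.786]
top campos [ 0.39  -0.04   1.526]
ring_mid top [279.1 196.5] 0.75 [0.507 0.035 0.15 ]
ring_top side [290.3 180.9] 0.8 [0.504 0.027 0.187]
ring_top top [278.8 196.5] 0.84 [0.504 0.034 0.187]
   tri [0.504 0.031 0.186]
mincer side [217.8 218. ] 0.85 [0.513 0.244 0.   ]
catch_dish side [303.4 236.1] 0.95 [ 0.488 -0.002  0.   ]
catch_dish top [295.5 205.5] 0.88 [ 0.491 -0.008  0.   ]
   tri [ 0.491 -0.005 -0.002]
hopper_tray side [448.  300.1] 0.83 [ 0.358 -0.368 -0.   ]
hopper_tray top [418.1 245.2] 0.93 [ 0.364 -0.385  0.   ]
   tri [ 0.365 -0.38  -0.013]
pusher side [413.3 192.5] 0.67 [ 0.697 -0.297  0.   ]
pusher top [384.4 141. ] 0.59 [ 0.69  -0.288  0.   ]
   tri [ 0.689 -0.291  0.008]
soap side [448.6 207.5] 0.92 [ 0.653 -0.395  0.   ]
soap top [424.6 158. ] 0.98 [ 0.636 -0.412  0.   ]
   tri [ 0.633 -0.397  0.022]
measures side [455.1 238.7] 0.92 [ 0.542 -0.402  0.   ]
measures top [419.8 189.9] 0.97 [ 0.536 -0.395  0.   ]
   tri [ 0.534 -0.395  0.01 ]
bowl side [289.6 182.1] 0.64 [ 0.683  0.075 -0.   ]
bowl top [174.6 141.5] 0.75 [0.695 0.368 0.   ]
   tri [0.675 0.208 0.048]
beater side [182.6 292.5] 0.83 [0.281 0.251 0.   ]
beater top [212.8 273.1] 0.84 [0.286 0.247 0.   ]
   tri [ 0.285  0.251 -0.005]
spare_plate side [402.8 291.7] 0.9 [ 0.364 -0.264  0.   ]
spare_plate top [378.3 245. ] 0.73 [ 0.366 -0.262  0.   ]
   tri [ 0.366 -0.264 -0.005]
1.2 [0.248 0.491 0.205] [3.142 0.    2.675] 0.09406398576254942
```

View pics/side0.png

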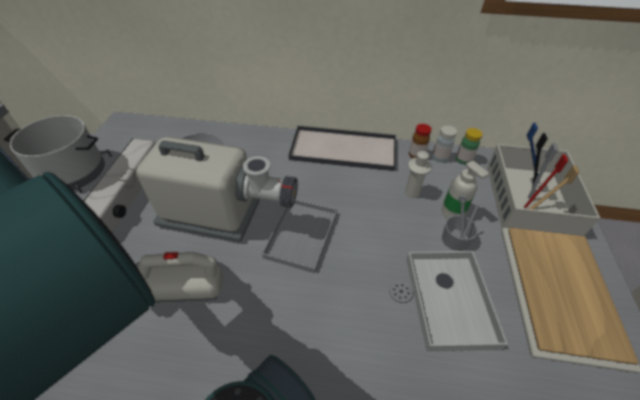

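View pics/top0.png

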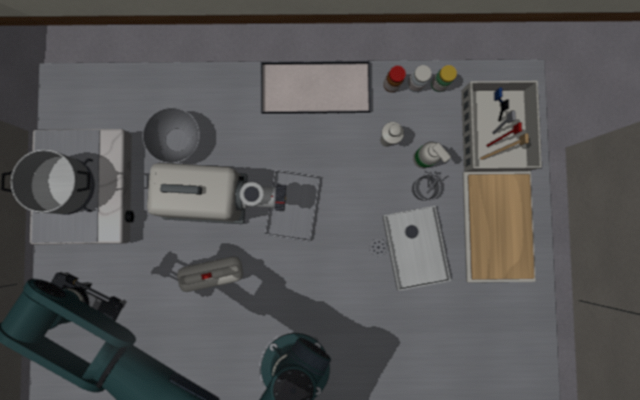

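The ring sits at about (278,196) in top and (290,185) in side, and the mincer's mouth points to world -y. So the rim top has to travel to -x. I'll shut the fingers, rise and go above the ring.

Call:
{"api": "apply_moves", "payload": {"commands": [[0, 0, 0, 0, 0, 0.05, 0], [0, 0, 0, 0, 0, 0.1, 0], [0, 0, -0.14, 0.03, -0.04, 0.12, 0], [0, 0, -0.28, 0.055, -0.085, 0.12, 0], [0, 0, -0.42, 0.08, -0.125, 0.12, 0]]}}

```text
time: 1.7
tool_pos: [0.327, 0.3672, 0.327]
ee_rot: [3.138, 0.0, 2.251]
wrist_force: [0.9, -0.2, -0.4]
width: 0.0575
finger_force: 0.0
```

Call:
{"api": "apply_moves", "payload": {"commands": [[0, 0, -0.14, 0.025, -0.043, 0, 0], [0, 0, -0.28, 0.05, -0.086, 0, 0], [0, 0, -0.42, 0.075, -0.13, 0, 0], [0, 0, -0.55, 0.1, -0.172, 0, 0], [0, 0, -0.684, 0.125, -0.215, 0, 0]]}}

```text
time: 2.2
tool_pos: [0.452, 0.1512, 0.3258]
ee_rot: [3.141, -0.0, 1.565]
wrist_force: [0.7, -0.6, 0.1]
width: 0.0175
finger_force: 0.0
```

Call:
{"api": "apply_moves", "payload": {"commands": [[0, 0, 0, 0.02, -0.04, 0, 0], [0, 0, 0, 0.04, -0.08, 0, 0], [0, 0, 0, 0.052, -0.118, 0, 0], [0, 0, 0, 0.052, -0.118, 0, 0], [0, 0, 0, 0.052, -0.118, 0, 0]]}}

```text
time: 2.7
tool_pos: [0.5034, 0.0344, 0.3253]
ee_rot: [-3.141, -0.001, 1.569]
wrist_force: [0.6, 0.8, 0.3]
width: 0.0005
finger_force: 0.0
```

Run:
```python
from h import *
np.set_printoptions(precision=3,suppress=True)
C={}
for n in("top","wrist","side"):
    C[n]=cam(n)
    if n=="wrist": cv2.imwrite("pics/w1.png",C[n][0]["pixels"][:,:,::-1])
    print(n,-C[n][2].T@C[n][3])
    for q,z in(("ring_mid",.15),("ring_top",.187),("mincer",0)):
        for r in place_of(n,q)[:2]: print(q,np.array(r["pixel"]),round(r["score"],2),atz(C[n],r["pixel"],z))
o=get_obs()
for k in("time","tool_pos","ee_rot","width","wrist_force","joint_positions"):print(k,o[k])
```

```text
top [ 0.39  -0.04   1.526]
ring_mid [374.2 247.1] 0.56 [ 0.363 -0.228  0.15 ]
ring_mid [175.7 139.5] 0.53 [0.671 0.325 0.15 ]
ring_top [381.6 140.1] 0.75 [ 0.656 -0.25   0.187]
wrist [0.503 0.119 0.506]
ring_mid [316.8 182.8] 0.7 [0.503 0.035 0.15 ]
ring_top [316.8 186.1] 0.76 [0.503 0.04  0.187]
side [-0.086 -0.121  0.786]
ring_mid [288.8 189.7] 0.97 [0.51  0.034 0.15 ]
ring_mid [290.8 180.2] 0.53 [0.543 0.036 0.15 ]
ring_top [287.3 179.7] 0.73 [0.507 0.035 0.187]
ring_top [402.3 291.9] 0.54 [ 0.256 -0.229  0.187]
mincer [215.6 216.7] 0.55 [0.517 0.252 0.   ]
time 3.3
tool_pos [0.503 0.035 0.326]
ee_rot [3.141 0.    1.571]
width 0.0008137223569555044
wrist_force [-0.422 -0.172  0.057]
joint_positions [-0.042 -0.007  1.232  0.     1.916 -0.043]
```

View pics/w1.png

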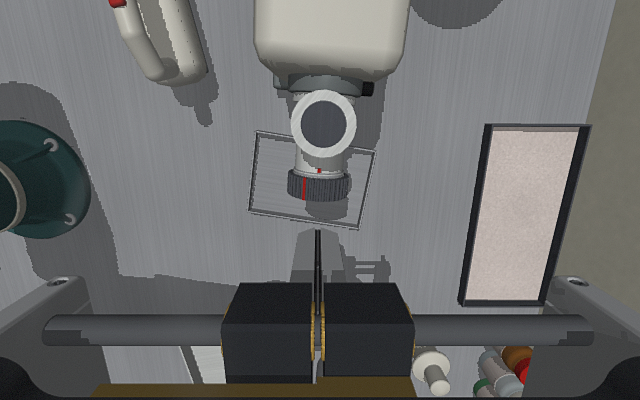

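Wrist view: ring at (319,184), spanning columns 288–351. The red mark is at (304,188), left (-x) of the pip at (319,170), which is the unscrewing side. I'll zoom in on the fingertips and get the axis.

Run:
```python
from h import *
np.set_printoptions(precision=4,suppress=True)
c=cam("wrist"); print(c[1])
print("tcp",proj(c,get_obs()["tool_pos"]))
m=masks_of("wrist","ring_mid")[0]; print(m["extent"],m["score"])
e=m["extent"]; ym=(e[1]+e[3])/2
for x in(e[0],(e[0]+e[2])/2,e[2]): print(atz(c,(x,ym),.15))
print("front/back top edge",atz(c,((e[0]+e[2])/2,e[1]),.187),atz(c,((e[0]+e[2])/2,e[3]),.187))
print("pip",atz(c,(319.5,170.5),.150+.029+.002),"neck",atz(c,(323.5,123.5),.221))
im=c[0]["pixels"][90:300,240:400,::-1]
cv2.imwrite("pics/w2.png",cv2.resize(im,None,fx=2.8,fy=2.8,interpolation=cv2.INTER_NEAREST))
```

```text
[[295.4693   0.     317.3452]
 [  0.     295.4693 197.6672]
 [  0.       0.       1.    ]]
tcp [316.9234 241.7359]
[286.5, 166.6, 347.3, 199.2] 0.83
[0.4656 0.0337 0.15  ]
[0.5032 0.0337 0.15  ]
[0.5408 0.0337 0.15  ]
front/back top edge [0.5032 0.0608 0.187 ] [0.5032 0.0236 0.187 ]
pip [0.5061 0.0553 0.181 ] neck [0.5094 0.1077 0.221 ]
```

View pics/w2.png

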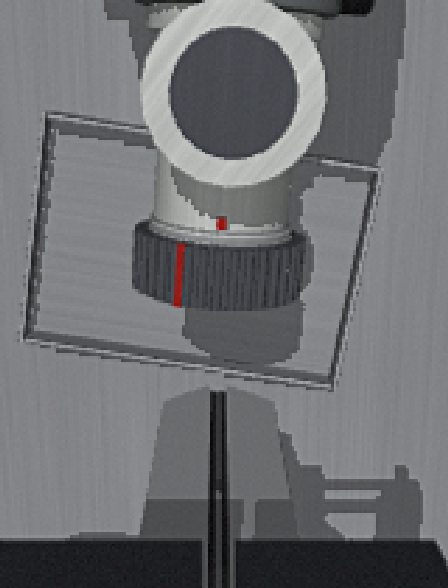

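Ring top centre is (0.505, 0.035, 0.187) and its axis is tilted about 0.06 rad. The mark starts at about 0.41 rad. Next is the first stroke, made gently.

Call:
{"api": "apply_moves", "payload": {"commands": [[0, 0, -0.03, 0.02, 0, -0.04, 0], [0, 0, -0.06, 0.038, -0.002, -0.08, 0], [0, 0, -0.06, 0.038, -0.002, -0.12, 0], [0, 0, -0.06, 0.038, -0.002, -0.125, 0], [0, 0, -0.06, 0.038, -0.002, -0.125, 0]]}}

```text
time: 3.9
tool_pos: [0.5407, 0.033, 0.1997]
ee_rot: [-3.139, 0.0, 1.511]
wrist_force: [0.1, -0.4, 0.8]
width: 0.0006
finger_force: 0.0
```

Call:
{"api": "apply_moves", "payload": {"commands": [[0, 0, 0, -0.006, 0, -0.023, 0], [0, 0, 0, -0.018, 0.001, -0.016, 0], [0, 0, 0, -0.03, 0.002, -0.0145, 0], [0, 0, 0, -0.042, 0.003, -0.0145, 0], [0, 0, 0, -0.042, 0.003, -0.0145, 0]]}}

```text
time: 4.4
tool_pos: [0.4988, 0.0363, 0.1886]
ee_rot: [3.137, -0.0, 1.511]
wrist_force: [-0.7, 0.1, 0.2]
width: 0.0008
finger_force: 0.0
```

Run:
```python
from h import *
np.set_printoptions(precision=4,suppress=True)
c=cam("wrist"); o=get_obs(); print(o["time"],o["tool_pos"],o["wrist_force"],o["ee_rot"])
t=proj(c,o["tool_pos"]);print(t)
im=c[0]["pixels"][120:320,240:400,::-1]
cv2.imwrite("pics/w3.png",cv2.resize(im,None,fx=3,fy=3,interpolation=cv2.INTER_NEAREST))
```

```text
4.45 [0.4994 0.0362 0.188 ] [-0.1692 -0.6128  0.0346] [ 3.1378 -0.0001  1.511 ]
[317.7765 241.3503]
```

View pics/w3.png

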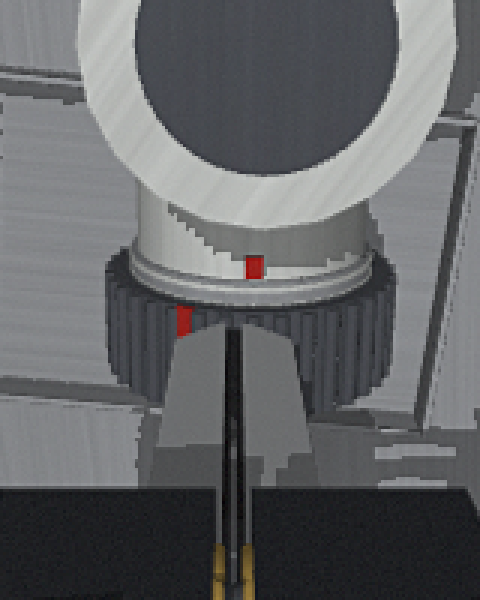

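The finger only skimmed the top: force near 0, mark still about 0.45 rad at (184,320) in the crop. I'll return and stroke about 3 mm deeper.

Call:
{"api": "apply_moves", "payload": {"commands": [[0, 0, 0, 0, 0, 0.02, 0], [0, 0, 0, 0.02, -0.0015, 0.02, 0], [0, 0, 0, 0.042, -0.003, 0.0145, 0], [0, 0, 0, 0.042, -0.003, 0.0145, 0], [0, 0, 0, 0.042, -0.003, 0.0145, 0]]}}

```text
time: 4.95
tool_pos: [0.5412, 0.033, 0.2002]
ee_rot: [-3.14, 0.0, 1.511]
wrist_force: [-0.4, -0.3, 0.5]
width: 0.0007
finger_force: 0.0
```

Call:
{"api": "apply_moves", "payload": {"commands": [[0, 0, 0, -0.002, 0, -0.024, 0], [0, 0, 0, -0.012, 0.001, -0.022, 0], [0, 0, 0, -0.022, 0.0015, -0.019, 0], [0, 0, 0, -0.032, 0.002, -0.018, 0], [0, 0, 0, -0.042, 0.003, -0.018, 0]]}}

```text
time: 5.45
tool_pos: [0.5007, 0.0354, 0.1869]
ee_rot: [3.133, 0.001, 1.51]
wrist_force: [2.3, -1.7, 7.0]
width: 0.0005
finger_force: 3.3
```

Call:
{"api": "apply_moves", "payload": {"commands": [[0, 0, 0, -0.01, 0.001, -0.001, 0], [0, 0, 0, -0.02, 0.001, -0.004, 0], [0, 0, 0, -0.028, 0.002, -0.01, 0], [0, 0, 0, -0.036, 0.002, 0.01, 0], [0, 0, 0, -0.036, 0.002, 0.02, 0]]}}

```text
time: 5.95
tool_pos: [0.4618, 0.0383, 0.2023]
ee_rot: [-3.14, -0.0, 1.511]
wrist_force: [-0.6, -0.4, 0.5]
width: 0.0005
finger_force: 0.0
```

Run:
```python
from h import *
np.set_printoptions(precision=4,suppress=True)
c=cam("wrist"); o=get_obs(); print(o["time"],o["tool_pos"],o["wrist_force"],o["ee_rot"])
im=c[0]["pixels"][120:320,240:440,::-1]
cv2.imwrite("pics/w4.png",cv2.resize(im,None,fx=3,fy=3,interpolation=cv2.INTER_NEAREST))
```

```text
6.0 [0.4635 0.0382 0.2044] [0.4544 0.0527 1.0889] [ 3.1389 -0.0002  1.511 ]
```

View pics/w4.png

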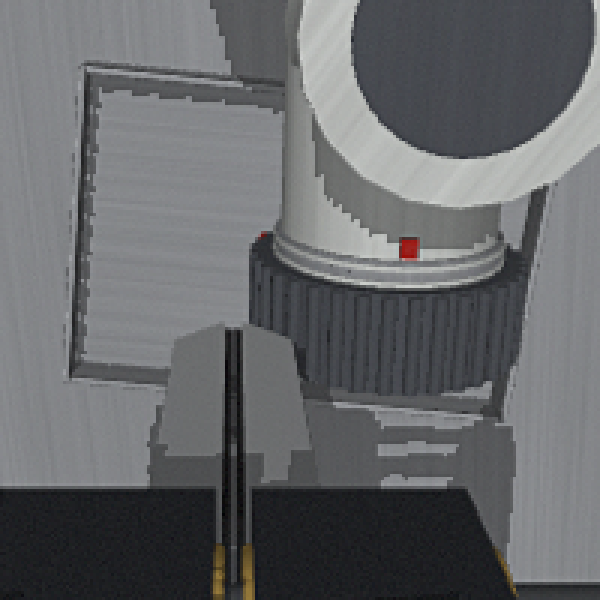

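That stroke worked: about 7 N contact, and the mark went to the left edge (262,235), about 1.5 rad. The contact is soft, about 1.6 N/mm. Now for longer strokes that enter from the side.

Call:
{"api": "apply_moves", "payload": {"commands": [[0, 0, 0, 0.02, -0.001, 0.015, 0], [0, 0, 0, 0.05, -0.003, 0.015, 0], [0, 0, 0, 0.084, -0.0055, 0.005, 0], [0, 0, 0, 0.084, -0.0055, -0.002, 0], [0, 0, 0, 0.084, -0.0055, -0.002, 0]]}}

```text
time: 6.5
tool_pos: [0.5464, 0.0326, 0.1974]
ee_rot: [-3.136, -0.0, 1.511]
wrist_force: [0.1, 0.2, 0.0]
width: 0.0006
finger_force: 0.0
```

Call:
{"api": "apply_moves", "payload": {"commands": [[0, 0, 0, -0.004, 0, -0.026, 0], [0, 0, 0, -0.017, 0.001, -0.023, 0], [0, 0, 0, -0.03, 0.002, -0.019, 0], [0, 0, 0, -0.043, 0.0025, -0.018, 0], [0, 0, 0, -0.056, 0.003, -0.019, 0]]}}

```text
time: 7.0
tool_pos: [0.4921, 0.0354, 0.1862]
ee_rot: [3.133, 0.0, 1.511]
wrist_force: [0.7, -1.6, 2.4]
width: 0.0004
finger_force: 1.3
```

Call:
{"api": "apply_moves", "payload": {"commands": [[0, 0, 0, -0.013, 0.001, -0.004, 0], [0, 0, 0, -0.022, 0.001, -0.009, 0], [0, 0, 0, -0.03, 0.001, 0.014, 0], [0, 0, 0, 0.014, -0.001, 0.037, 0], [0, 0, 0, 0.056, -0.003, 0.019, 0]]}}

```text
time: 7.5
tool_pos: [0.5494, 0.0328, 0.2073]
ee_rot: [3.129, -0.0, 1.511]
wrist_force: [0.9, -0.2, 1.5]
width: 0.0006
finger_force: 0.0
```

Run:
```python
from h import *
np.set_printoptions(precision=4,suppress=True)
o=get_obs(); print(o["time"],o["tool_pos"],o["wrist_force"])
for n in("side","wrist"):
    c=cam(n); s=c[0]["pixels"].astype(int)
    m=(s[...,0]>110)&(s[...,1]<70)&(s[...,2]<70)
    t=proj(c,(.505,.035,.187)); print(n,"ringtop",t,"mid",proj(c,(.505,.022,.15)))
    k,_,st,ce=cv2.connectedComponentsWithStats(m.astype(np.uint8))
    for i in range(1,k):
        if st[i,4]>1 and np.hypot(*(ce[i]-t))<80: print(ce[i],st[i])
c=cam("side"); im=c[0]["pixels"][140:250,220:350,::-1]
cv2.imwrite("pics/s5.png",cv2.resize(im,None,fx=4,fy=4,interpolation=cv2.INTER_NEAREST))
```

```text
7.5 [0.5494 0.0328 0.2073] [ 0.9092 -0.2168  1.4923]
side ringtop [287.1689 180.3104] mid [293.299  191.8728]
wrist ringtop [248.5188 235.7484] mid [260.4136 232.2246]
[246.3077 204.1538] [244 201   6   7  39]
```

View pics/s5.png

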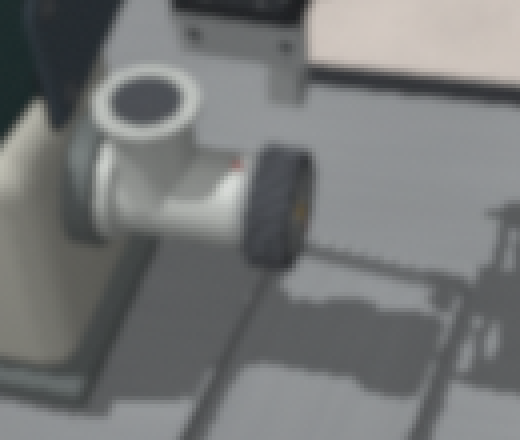

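The ring's mark is now out of sight underneath (ring at crop (280,205), no red on it). More strokes, a little deeper, moving out with the thread by about 1 mm each.

Call:
{"api": "apply_moves", "payload": {"commands": [[0, 0, 0, -0.004, 0, -0.026, 0], [0, 0, 0, -0.017, 0.001, -0.024, 0], [0, 0, 0, -0.03, 0.002, -0.02, 0], [0, 0, 0, -0.043, 0.0025, -0.02, 0], [0, 0, 0, -0.056, 0.003, -0.021, 0]]}}

```text
time: 8.15
tool_pos: [0.4919, 0.0354, 0.1854]
ee_rot: [3.131, 0.0, 1.511]
wrist_force: [0.5, -0.5, 3.6]
width: 0.0006
finger_force: 1.2
```

Call:
{"api": "apply_moves", "payload": {"commands": [[0, 0, 0, -0.013, 0.001, -0.004, 0], [0, 0, 0, -0.022, 0.001, -0.009, 0], [0, 0, 0, -0.03, 0.001, 0.014, 0], [0, 0, 0, 0.014, -0.001, 0.037, 0], [0, 0, 0, 0.056, -0.004, 0.021, 0]]}}

```text
time: 8.65
tool_pos: [0.5489, 0.0318, 0.2071]
ee_rot: [3.13, -0.0, 1.511]
wrist_force: [0.5, -0.8, 1.7]
width: 0.0001
finger_force: 0.0
```

Call:
{"api": "apply_moves", "payload": {"commands": [[0, 0, 0, -0.004, 0, -0.026, 0], [0, 0, 0, -0.017, 0.001, -0.024, 0], [0, 0, 0, -0.03, 0.002, -0.02, 0], [0, 0, 0, -0.043, 0.0025, -0.02, 0], [0, 0, 0, -0.056, 0.003, -0.021, 0]]}}

```text
time: 9.15
tool_pos: [0.4931, 0.034, 0.1863]
ee_rot: [3.128, 0.001, 1.511]
wrist_force: [-0.7, -0.5, 9.6]
width: 0.0004
finger_force: 4.7
```

Call:
{"api": "apply_moves", "payload": {"commands": [[0, 0, 0, -0.013, 0.001, -0.004, 0], [0, 0, 0, -0.022, 0.001, -0.009, 0], [0, 0, 0, -0.03, 0.001, 0.014, 0], [0, 0, 0, 0.014, -0.001, 0.037, 0], [0, 0, 0, 0.056, -0.004, 0.021, 0]]}}

```text
time: 9.65
tool_pos: [0.5487, 0.0309, 0.2063]
ee_rot: [3.131, -0.0, 1.511]
wrist_force: [0.6, -0.4, 0.7]
width: 0.0006
finger_force: 0.0
```

```bash
cat > m.py <<'E'
from h import *
np.set_printoptions(precision=4,suppress=True)
o=get_obs(); print(o["time"],o["tool_pos"],o["wrist_force"])
ax=np.array([-.06,-.998,0]);tg=np.array([-.998,.06,0]);P0=np.array([.505,.035,.15])
for n in("wrist","side"):
    c=cam(n); s=c[0]["pixels"].astype(int)
    m=(s[...,0]>90)&(s[...,1]<.45*s[...,0])&(s[...,2]<.45*s[...,0])
    t=proj(c,(.505,.035,.187))
    k,_,st,ce=cv2.connectedComponentsWithStats(m.astype(np.uint8))
    print(n,"pip expected",proj(c,P0-ax*.02+np.array([0,0,.031])))
    # rim mark: angle a (0 top, + unscrew) and axial u best fit to pixel
    for i in range(1,k):
        if st[i,4]>1 and np.hypot(*(ce[i]-t))<80:
            A=np.linspace(-2,2,401); q=[np.hypot(*(proj(c,P0+.0365*(np.sin(a)*tg+np.cos(a)*np.array([0,0,1]))+ax*u)-ce[i])) for u in(0.,.005) for a in A]
            j=int(np.argmin(q)); print(ce[i],st[i],"ang",A[j%401],"err",round(q[j],1))
E
python3 m.py
```

```text
9.65 [0.5487 0.0309 0.2063] [ 0.5758 -0.426   0.7329]
wrist pip expected [256.2694 199.9934]
[254.0909 198.1818] [252 195   5   7  33] ang 2.0 err 25.5
[220.5532 225.4043] [219 211   4  33  47] ang 1.08 err 0.1
side pip expected [279.0984 180.8477]
```

```bash
cat >> m.py <<'E'
            from scipy.optimize import least_squares
            f=lambda p:proj(c,P0+.0365*(np.sin(p[0])*tg+np.cos(p[0])*np.array([0,0,1]))+ax*p[1])-ce[i]
            r=least_squares(f,[A[j%401],0],x_scale=[1,.01]); print("  ang,axial mm",r.x[0],r.x[1]*1000)
E
python3 m.py
```

```text
9.75 [0.5477 0.0303 0.195 ] [-0.4689  0.1239 -1.668 ]
wrist pip expected [255.1059 203.4322]
[252.9091 201.4545] [250 199   7   6  33] ang 2.0 err 25.0
  ang,axial mm 2.673216775302197 -2.006621139227057
[218.25 230.25] [217 215   4  33  40] ang 1.0500000000000003 err 0.8
  ang,axial mm 1.1924830158778328 7.286335083078918
side pip expected [279.0984 180.8477]
```

The mark is at (220,225), about +1.1 rad and about 5–7 mm further out, so the ring stands at roughly 7.4 rad (≈1.95 per stroke). Two more strokes.

Call:
{"api": "apply_moves", "payload": {"commands": [[0, 0, 0, -0.004, 0, -0.025, 0], [0, 0, 0, -0.017, 0.001, -0.023, 0], [0, 0, 0, -0.03, 0.002, -0.019, 0], [0, 0, 0, -0.043, 0.0025, -0.019, 0], [0, 0, 0, -0.056, 0.003, -0.02, 0]]}}

```text
time: 10.35
tool_pos: [0.4913, 0.0335, 0.1853]
ee_rot: [3.133, 0.0, 1.511]
wrist_force: [0.9, 0.8, 2.6]
width: 0.0008
finger_force: 0.7
```

Call:
{"api": "apply_moves", "payload": {"commands": [[0, 0, 0, -0.013, 0.001, -0.004, 0], [0, 0, 0, -0.022, 0.001, -0.009, 0], [0, 0, 0, -0.03, 0.001, 0.014, 0], [0, 0, 0, 0.014, -0.001, 0.037, 0], [0, 0, 0, 0.056, -0.005, 0.02, 0]]}}

```text
time: 10.85
tool_pos: [0.549, 0.0289, 0.2076]
ee_rot: [3.129, -0.0, 1.512]
wrist_force: [1.3, -0.3, 0.1]
width: 0.0004
finger_force: 0.0
```

Call:
{"api": "apply_moves", "payload": {"commands": [[0, 0, 0, -0.004, 0, -0.025, 0], [0, 0, 0, -0.017, 0.001, -0.023, 0], [0, 0, 0, -0.03, 0.002, -0.019, 0], [0, 0, 0, -0.043, 0.0025, -0.019, 0], [0, 0, 0, -0.056, 0.003, -0.02, 0]]}}

```text
time: 11.35
tool_pos: [0.492, 0.0314, 0.186]
ee_rot: [3.131, 0.0, 1.511]
wrist_force: [0.5, -0.8, 4.4]
width: -0.0
finger_force: 1.7
```

Call:
{"api": "apply_moves", "payload": {"commands": [[0, 0, 0, -0.013, 0.001, -0.004, 0], [0, 0, 0, -0.022, 0.001, -0.009, 0], [0, 0, 0, -0.03, 0.001, 0.014, 0], [0, 0, 0, 0.014, -0.001, 0.037, 0], [0, 0, 0, 0.056, -0.005, 0.02, 0]]}}

```text
time: 11.85
tool_pos: [0.5489, 0.0269, 0.2072]
ee_rot: [3.13, -0.0, 1.512]
wrist_force: [-0.1, 0.4, 0.5]
width: 0.0001
finger_force: 0.0
```

```bash
python3 m.py
```

```text
11.85 [0.5489 0.0269 0.2072] [-0.0944  0.4457  0.4863]
wrist pip expected [255.4219 194.3848]
[253.2727 192.6364] [251 190   6   6  33] ang 2.0 err 25.9
  ang,axial mm 2.715850929886532 -3.8672387393896233
side pip expected [279.0984 180.8477]
```

Call:
{"api": "apply_moves", "payload": {"commands": [[0, 0, 0, -0.004, 0, -0.025, 0], [0, 0, 0, -0.017, 0.001, -0.023, 0], [0, 0, 0, -0.03, 0.002, -0.019, 0], [0, 0, 0, -0.043, 0.0025, -0.019, 0], [0, 0, 0, -0.056, 0.003, -0.02, 0]]}}

```text
time: 12.45
tool_pos: [0.4921, 0.0293, 0.1861]
ee_rot: [3.131, 0.0, 1.511]
wrist_force: [0.8, 0.1, 4.8]
width: 0.0002
finger_force: 2.7
```

Call:
{"api": "apply_moves", "payload": {"commands": [[0, 0, 0, -0.013, 0.001, -0.004, 0], [0, 0, 0, -0.022, 0.001, -0.009, 0], [0, 0, 0, -0.03, 0.001, 0.014, 0], [0, 0, 0, 0.014, -0.001, 0.037, 0], [0, 0, 0, 0.056, -0.004, 0.02, 0]]}}

```text
time: 12.95
tool_pos: [0.5487, 0.0258, 0.2068]
ee_rot: [3.131, -0.0, 1.511]
wrist_force: [0.1, 0.2, 0.8]
width: 0.0005
finger_force: 0.0
```

```bash
python3 m.py
```

```text
12.95 [0.5487 0.0258 0.2068] [0.0656 0.223  0.8374]
wrist pip expected [255.4071 193.1035]
[253.3333 191.3333] [251 188   6   7  36] ang 2.0 err 26.1
  ang,axial mm 2.71675042124745 -4.172076602738796
[270.3975 230.559 ] [267 214   7  34 161] ang -0.28 err 3.1
  ang,axial mm -0.28233479179016774 7.484659815677955
side pip expected [279.0984 180.8477]
```

The mark is back at (270,231), -0.28 rad before the top, so the ring is at about 12.3 rad, and it has moved 7.5 mm outwards. One more stroke should give about 13.9, inside 2–2.5 turns. A slightly shorter stroke is enough.

Call:
{"api": "apply_moves", "payload": {"commands": [[0, 0, 0, -0.004, 0, -0.025, 0], [0, 0, 0, -0.017, 0.001, -0.023, 0], [0, 0, 0, -0.03, 0.002, -0.019, 0], [0, 0, 0, -0.043, 0.0025, -0.019, 0], [0, 0, 0, -0.056, 0.003, -0.02, 0]]}}

```text
time: 13.55
tool_pos: [0.4922, 0.0283, 0.1862]
ee_rot: [3.131, 0.0, 1.511]
wrist_force: [0.4, 0.1, 7.5]
width: 0.0003
finger_force: 3.4
```

Call:
{"api": "apply_moves", "payload": {"commands": [[0, 0, 0, -0.007, 0, -0.001, 0], [0, 0, 0, -0.007, 0, 0.03, 0], [0, 0, 0, -0.007, 0, 0.06, 0], [0, 0, 0, -0.007, -0.02, 0.09, 0], [0, 0, 0, -0.007, -0.06, 0.11, 0]]}}

```text
time: 14.05
tool_pos: [0.4823, -0.0298, 0.2933]
ee_rot: [3.14, -0.001, 1.516]
wrist_force: [1.7, -0.3, 0.8]
width: 0.0003
finger_force: 0.0
```

```bash
python3 m.py
python3 - <<'E'
from h import *
c=cam("wrist");cv2.imwrite("pics/w6.png",c[0]["pixels"][:,:,::-1])
E
```

```text
14.05 [ 0.4823 -0.0298  0.2933] [ 1.6827 -0.281   0.8487]
wrist pip expected [337.0315 108.5673]
[335.5789 106.8947] [334 105   4   5  19] ang 0.040000000000000036 err 23.6
  ang,axial mm 0.04786662814169094 -21.424432383589956
side pip expected [279.0984 180.8477]
```

View pics/w6.png

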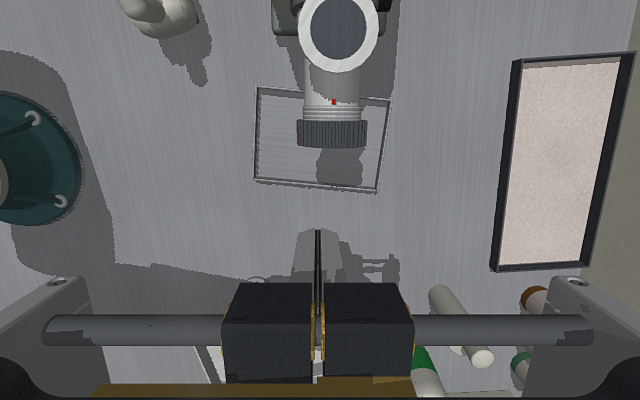

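The ring is at (332,133) with no mark on top, and the dish is untouched. The mark should be on the left flank, so I'll look from the -x side.

Call:
{"api": "apply_moves", "payload": {"commands": [[0, 0, 0, -0.04, 0, 0, 0], [0, 0, 0, -0.08, 0, 0, 0], [0, 0, 0, -0.12, 0, 0, 0], [0, 0, 0, -0.15, 0, 0, 0], [0, 0, 0, -0.15, 0, 0, 0]]}}

```text
time: 14.7
tool_pos: [0.3306, -0.03, 0.2901]
ee_rot: [-3.141, -0.0, 1.511]
wrist_force: [0.2, 0.1, 1.7]
width: 0.0005
finger_force: 0.0
```

```bash
python3 m.py
python3 - <<'E'
from h import *
c=cam("wrist");t=proj(c,(.505,.027,.16)).astype(int);print(t)
a,b=max(t[1]-60,0),max(t[0]-80,0)
cv2.imwrite("pics/w7.png",cv2.resize(c[0]["pixels"][a:a+120,b:b+160,::-1],None,fx=4,fy=4,interpolation=0))
E
```

```text
14.7 [ 0.3306 -0.03    0.2901] [0.2363 0.1183 1.7234]
wrist pip expected [500.0669  97.8671]
[499.619   95.9524] [498  94   5   5  21] ang -2.0 err 23.1
  ang,axial mm -2.1878827709143716 -24.234445418618964
[447.5918 127.6531] [445 115   7  27  49] ang 1.3599999999999999 err 3.2
  ang,axial mm 1.3497771135192844 8.150263817556866
side pip expected [279.0984 180.8477]
[481 127]
```

View pics/w7.png

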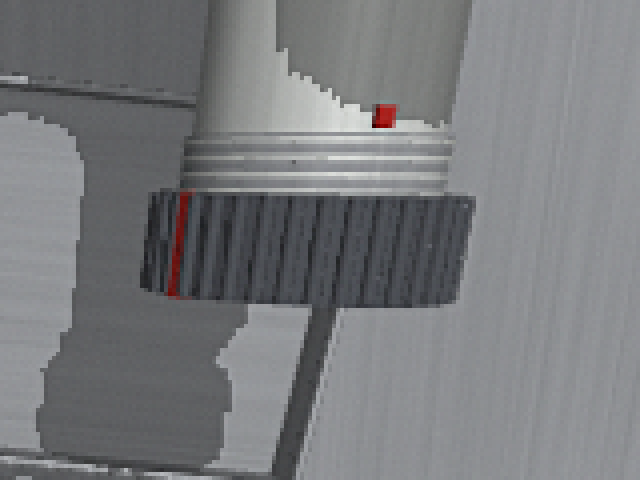

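The mark at crop (180,245) reads +1.35 rad past the top. The ring is about 8–9 mm out, so it stands at about 13.9 rad (2.2 turns), still on its thread. The hand is clear, so I'm handing in.

```bash
python3 -c "from bench import *; print(close_job())"
```

```text
the job is handed in; nothing more can be done
None
```

I loosened the ring nut to about 13.9 rad, roughly 2.2 turns, with strokes of the shut fingertips; it is still on its thread. The dish looked undisturbed, the hand is clear, and the job is handed in.

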